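# Load the slide scanner's spring magazine

### The job

Load both carriers from the bench into the scanner's empty spring magazine, face up: the one with the two glass slides first, then the calibration carrier with the round disc on top of it, because the scanner takes the top one first. Press each carrier down against the spring follower, slide it under the hold-down lips fully home against the rear stop and let go; when both are in, swing the gate fully shut across the mouth. Leave the other things on the bench where they are.

Things in the scene. Friction and masses are not known exactly. Their poses are not given: they have to be found in the camera images.
- slide_carrier_center (a point): Centre (half-way up) of the slide carrier: an aluminium frame 120 long (its x) x 60 wide (its y) x 14 mm thick (z up), 0.13 to 0.27 kg, with two glass microscope slides side by side along its length. Starts flat and face up on the bench to the left or right of the magazine. Its ends are alike: either may go in first.
- calibration_carrier_center (a point): Centre (half-way up) of the calibration carrier: same outline and weight, 120 (its x) x 60 (its y) x 14 mm (z up), but with a solid deck and one round disc 47 mm across in its middle. Starts flat and face up on the bench on the other side of the magazine. Either end may go in first.
- magazine: The spring magazine, bolted down, about 95 mm high. Origin: centre of its underside, on the bench; z up; +x runs from the open mouth (robot's side) to the rear stop. A carrier lies in it lengthwise along x. In this frame, mm: grey base plate x -92 to 84, |y| up to 58; rear stop face at x = 61.5; low side rails |y| 34 to 38, top at z = 56, with open room for fingers above them in front of x = 22.
- lips (a point): Midway between the two steel hold-down lips at the height of their underside (magazine frame x 39, y 0, z 90 mm). They sit at the rear corners (|y| 14 to 37) and overhang a carrier from x = 39 to the rear stop; upturned front edges start at x = 31. Press the carrier straight down, 30 mm or more short of home, till its top is 2 to 8 mm below the lips, then slide it in.
- cheeks (a point): Midway between the rear cheeks (magazine frame x 48, y 0, z 76 mm): side plates 66 mm apart from x = 30 to 66, up to z = 95, flared outwards at the front from x = 22, which guide the carrier's sides.
- front_wall (a point): Middle of the top edge of the low front wall (magazine frame x -63.5, y 0, z 66 mm; 4 mm thick). A carrier must be slid in above it.
- seat_upper (a point): Where the centre of the top carrier is when fully home: on the magazine's centre plane, 83 mm up, carrier's top against the lips (fixed to the magazine, same axes).
- seat_lower (a point): Where the centre of the lower carrier is when both are in: 69 mm up, 14 mm under seat_upper.
- follower (a joint): Depression of the spring follower, a flat white plate 117 x 59 mm that moves straight down in the magazine: 0 = up (empty, its top 89 mm above the bench, level with the lips), to 0.040 m. About 5.5 N to start it, then 0.22 N more per mm; springs back up. Reads about 0.013 with one carrier under the lips, 0.027 with two.
- follower_top (a point): Centre of the follower's top face.
- gate (a joint): Angle of the gate: 0 = shut across the mouth (its stop), grows as it swings outwards (clockwise seen from above) up to 2.3 rad; starts open at 1.5 to 2.05. Light friction (under 1 N at the knob), stays where it is left. A steel bar 8 mm thick, 74 to 88 mm above the bench, 91 mm long from its upright pivot.
- gate_pivot (a point): On the gate's upright pivot axis (magazine frame x -68, y +46 mm), at the height of gate_knob.
- gate_knob (a point): Centre of the gate's upright black knob, half-way up: 16 mm diameter, 36 mm tall standing on the bar (88 to 124 mm above the bench), 86 mm from the pivot. Can be pinched from above and led round the pivot. With the gate shut it stands at magazine frame x -68, y -40 mm.
- tablet_dish: Bystander: round glass dish 100 mm across, 12 mm high, with a small clay tablet lying in it (22 mm high in all). Origin: centre of its underside.
- soft_brush: Bystander: thin artist's brush 180 mm long, 9 mm thick, lying flat along its x. Origin: its middle, on the bench.
- reagent_bottle: Bystander: bottle 60 mm across, 130 mm high, standing. Origin: centre of its underside.
- specimen_jar: Bystander: jar 60 mm across, 70 mm high, standing. Origin: centre of its underside.
- sherd_box: Bystander: open cardboard box 130 x 90 x 30 mm of potsherds. Origin: centre of its underside.
- loupe: Bystander: black cylinder 44 mm across, 26 mm high. Origin: centre of its underside.
- air_blower: Bystander: rubber blower bulb standing on its foot with the nozzle up, 54 mm across, 98 mm high. Origin: centre of its underside.

How it is judged:
By the outcome, as a careful person would: the job done as asked, in the order asked, and still so for the second after the job is handed in, with the robot touching nothing.
It also fails if it takes over 72 s, if anything falls off the work surface, if the arm or the gripper's body presses on something with over 40 N, if the wrist force passes 120 N, or if a joint passes its speed limit or range.

### The arm

A 6-joint arm with a two-finger parallel gripper is mounted at the origin on the work surface. World frame = base frame: x ahead of the robot, y to its left, z up, the work surface at z = 0. Lengths are in m, angles in degrees, forces in N, time in s.
With the tool pointing down it reaches from about 0.3 to 0.75 m from the base axis. Payload 8.5 kg.
Tool frame: the origin (TCP) lies on the centre line of the jaws, within the pads' length; the fingertips stand 25 mm ahead of it and the grasp point (between the pads) lies 6 mm ahead of it; z points along the fingers, y is the line along which they close (so a half turn about z gives the same grasp; the last joint's range is limited). The gripper opens to 85 mm and grips with 20 to 120 N. Pads are 22 mm wide; open, the fingers measure 114 mm over their backs; the gripper's body (76 mm by 85 mm) begins 54 mm behind the grasp point. The pads swing forward as they close: fully open they stand 13 mm farther back than shut.
Start: joints at [62.091, 21.807, 74.336, -0, 83.858, -12.336], TCP at [0.148, 0.53, 0.23] pointing down, gripper open.
Joint ranges: [-178.18, 178.18], [-50.72, 133.34], [12.68, 142.11], [-81.47, 261.47], [9.98, 163.14], [-165.26, 165.26]. Speed limits (degrees/s): [136.94, 136.94, 180, 180, 180, 180].

### API

Orientations are given as a 3x3 rotation matrix whose columns are the frame's x, y, z axes.
In Python, from rig import telemetry, optics, env gives the robot as it stands.
- The arm moves only by the tool send_rows, never from a script. Its argument "deltas" is a list that holds one entry, the list of rows, each a list of 7 numbers: the shift along the tool's x, y, z in m, then the turn, a rotation vector about the tool's x, y, z in rad, then the opening, from -1 (shut) to 1 (fully open), so that 0 is half open. In form: [[[x, y, z, ax, ay, az, grip], ...]]. A call has 1 to 12 rows; each row shifts and turns the commanded pose from where the row before left it, along the tool's axes as they then stand; what a row does not reach is not made up. A row lasts 1/8 s, in which the tool goes at most 62.5 mm and 10.7 degrees, less where a joint would pass 70% of its speed; a pose out of reach is approached as far as the arm can. A call is refused whole if a number of a shift passes 0.0625 or a number of a turn 0.188, either way. A call with a gripper value outside its range is refused whole. The fingers move at their own pace and stop on an object; "squeeze" is the grip in N (left out, the last holds). Time passes only in rows, so rows that do not move let the fingers close. It gives the time, the measured TCP pose, the force, the opening and the grip force at its end, in the units of the state.
- telemetry.observe(): the state, without advancing time (a new reading comes with each control period).
- optics.get_image(name): name is "scene" or "side" or "wrist"; returns a dict with "image" (400x640x3 uint8, red, green, blue), "range_z" (400x640 float32, m along the optical axis (not along the pixel's ray), 0 where there is no reading), "K" (3x3 intrinsics, pixels), "k1" (the pictures are not rectified: a ray, as slopes to the right and down, at radius r is drawn at 1 + k1 r^2 times it, then the intrinsics apply), "rvec" (rotation vector, rad) and "tvec" (3), from world to camera coordinates, as OpenCV has them; the wrist camera has in their place "hand_eye" (4x4, takes a point from camera to tool coordinates, whose origin is the TCP and whose axes are the flange's). Camera axes: x right, y down, z forward; pixel columns grow to the right and rows downward; lengths in m; the calibration is good to about 2 mm. A picture is of the moment at which its call begins: read the wrist's pose just before it.
- env.close_job(): hands the job in; it is judged then, once.
The state is a dict: "time_s": time; "q": joint angles; "qvel": joint speeds; "joint_efforts": joint torques, N m; "position": TCP position; "tool_rot": TCP orientation; "ft_force": force on the tool from outside, world axes, zero at the start; "wrist_torque": the same for the moment, N m; "grip_width": finger opening in m; "gripper_force": force on a finger pad.
Only numpy, scipy, OpenCV 4.12 (cv2) and the standard library are available. Lean on these libraries where they do the work, as an engineer would, in place of code of your own. Each camera call takes 0.05 s, during which the arm holds its last target. There are 200 camera calls.

## Working session

There is one attempt and no reset: what is moved stays moved. The work goes in short steps, Python scripts to look and compute and a tool call to move; the robot and the scene stay as the last step left them, time stands still between calls to the robot, and variables do not carry over. Pictures are saved under pics/ and viewed, at most 12 in all, crops included, and the job is handed in when it is done.

Besides the shell and the picture viewer there is one more tool, called by a JSON object that holds its "api" and its "payload", one argument or row to a line. send_rows: Moves the arm, as the interface text tells. Its arguments: {"type":"object","properties":{"deltas":{"type":"array"},"squeeze":{"type":"number"}},"required":["deltas"]}

```bash
mkdir -p pics; ls
cat > h.py <<'E'
import numpy as np, cv2
from rig import telemetry, optics, env
def save(n,f):
    im=optics.get_image(n); cv2.imwrite('pics/'+f,im['image'][:,:,::-1]); np.savez('pics/'+f[:-4]+'.npz',**im); return im
def pts(im,R=None,t=None):
    """world XYZ image from range"""
    h,w=im['range_z'].shape; K=im['K'];k=float(im['k1'])
    v,u=np.mgrid[:h,:w].astype(float)
    d=np.zeros(5);d[0]=k
    s=cv2.undistortPoints(np.stack([u,v],-1).reshape(-1,1,2),K,d).reshape(h,w,2)
    z=im['range_z']; P=np.dstack([s[...,0]*z,s[...,1]*z,z])
    if 'rvec' in im:
        Rm=cv2.Rodrigues(np.array(im['rvec'],float))[0]; return (P-np.array(im['tvec']).ravel())@Rm
    H=np.array(im['hand_eye']); P=P@H[:3,:3].T+H[:3,3]
    return P@np.array(R).T+np.array(t)
E
python3 - <<'E'
from h import *
s=telemetry.observe();print({k:np.round(v,3).tolist() for k,v in s.items()})
a=save('scene','scene.png');b=save('side','side.png')
for i in(a,b):
    R=cv2.Rodrigues(np.array(i['rvec'],float))[0];print(-R.T@np.array(i['tvec']).ravel(),R[2],i['K'][0],i['k1'],(i['range_z']>0).mean())
cv2.imwrite('pics/both.png',cv2.resize(np.vstack([a['image'],b['image']])[:,:,::-1],(480,600)))
E
```

```text
pics
{'time_s': 0.0, 'q': [62.091, 21.842, 74.385, 0.001, 83.858, -12.336], 'qvel': [-0.091, 0.083, 0.148, -0.062, -0.038, -0.027], 'joint_efforts': [-0.001, -44.846, -23.127, -0.0, 0.005, -0.0], 'position': [0.148, 0.53, 0.23], 'tool_rot': [[-0.963, 0.268, -0.001], [0.268, 0.963, -0.001], [0.0, -0.001, -1.0]], 'ft_force': [0.032, 0.758, -0.115], 'wrist_torque': [-0.015, 0.005, -0.007], 'gripper_force': 0.0, 'grip_width': 0.086}
[1.25962987 0.08461976 0.75727114] [-0.73858851 -0.1018527  -0.66641806] [375.64059325   0.         325.07406975] -0.01864913828668706 0.99608203125
[ 0.04418065 -0.45489279  0.61878637] [ 0.59734695  0.51055686 -0.61847256] [369.95049902   0.         320.33441773] -0.06153012763701703 0.99612109375
```

View pics/scene.png

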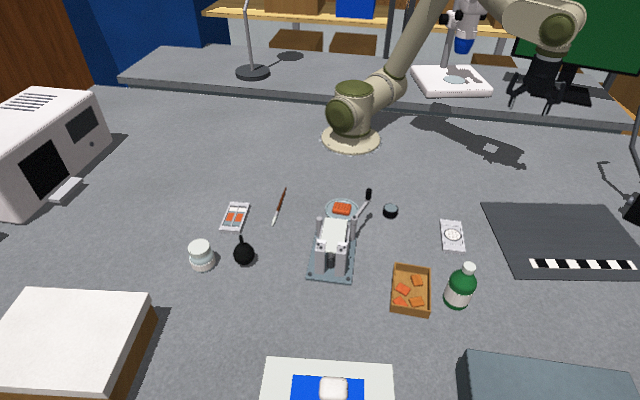

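View pics/side.png

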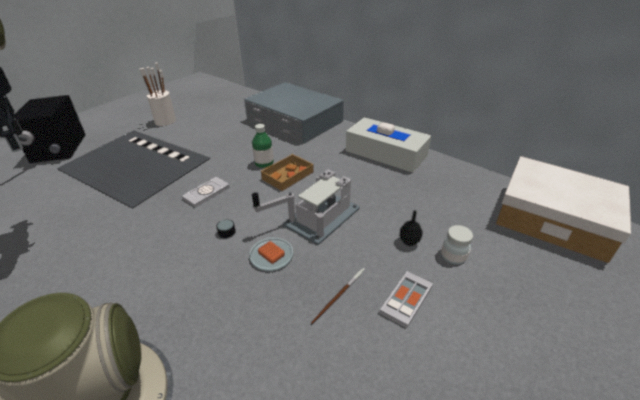

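The scene view shows the slide carrier at (235,216) (robot's right, −y) and the calibration carrier at (453,235) (+y). The magazine is at about (333,245), with the open gate's knob at (368,194) and the dish in front of the mouth at (341,210). The side view has the slide carrier at (407,298), the calibration carrier at (206,192) and the magazine at (322,205).

```bash
cat > m.py <<'E'
from h import *
for n,wins in(('scene',{'slide':(215,252,198,235),'cal':(436,470,215,255),'mag':(300,362,208,285),'knob':(362,376,184,202),'dish':(322,358,196,222),'loupe':(380,400,200,220),'brush':(268,290,184,228)}),('side',{'slide':(372,440,265,330),'cal':(175,235,172,210),'mag':(280,362,168,242),'knob':(248,262,188,210),'dish':(245,298,235,272)})):
    im=dict(np.load(f'pics/{n}.npz')); P=pts(im); 
    Z=P[...,2]; rgb=im['image'].astype(int)
    print(n,'bench z',np.median(Z[300:330,200:300]) if n=='scene' else np.median(Z[330:370,200:260]))
    for k,(u0,u1,v0,v1) in wins.items():
        p=P[v0:v1,u0:u1].reshape(-1,3); c=rgb[v0:v1,u0:u1].reshape(-1,3)
        if k in('slide','cal','dish','loupe','brush'):
            lo,hi={'slide':(.009,.022),'cal':(.009,.022),'dish':(.006,.03),'loupe':(.018,.035),'brush':(.004,.015)}[k]
            q=p[(p[:,2]>lo)&(p[:,2]<hi)]
        elif k=='knob': q=p[(p[:,2]>.085)&(p[:,2]<.13)&(c.sum(1)<150)]
        else:
            for lo,hi in((.075,.1),(.084,.094),(.004,.016)):
                q=p[(p[:,2]>lo)&(p[:,2]<hi)]; r=cv2.minAreaRect((q[:,:2]*1000).astype(np.float32)); print(k,lo,len(q),np.round(q.mean(0),4),np.round(r[0],1),np.round(r[1],1),round(r[2],1))
            continue
        if len(q)<5: print(k,len(q));continue
        r=cv2.minAreaRect((q[:,:2]*1000).astype(np.float32))
        print(k,len(q),np.round(q.mean(0),4),np.round(r[0],1),np.round(r[1],1),round(r[2],1),'zmax',np.percentile(q[:,2],[5,50,95]).round(4))
E
python3 m.py
python3 - <<'E'
import cv2,numpy as np
a=cv2.imread('pics/scene.png')[180:290,290:380];b=cv2.imread('pics/side.png')[160:245,240:370]
a=cv2.resize(a,(450,550),interpolation=2);b=cv2.resize(b,(350,229),interpolation=2)
o=np.zeros((550,800,3),np.uint8);o[:,:450]=a;o[:229,450:]=b;cv2.imwrite('pics/crop1.png',o)
E
```

```text
scene bench z 0.000707713318649592
slide 565 [ 0.5126 -0.2822  0.012 ] [ 510.8 -282.5] [123.6  60.8] 4.0 zmax [0.0093 0.0118 0.0151]
cal 680 [0.4807 0.3364 0.0125] [477.4 336.4] [ 60.7 122.4] 90.0 zmax [0.0099 0.0125 0.0149]
mag 0.075 1122 [0.6157 0.0219 0.0889] [584.7  25.2] [ 83.6 193. ] 81.9
mag 0.084 892 [0.6083 0.0211 0.0889] [584.4  25.1] [ 83.2 192.2] 82.1
mag 0.004 1072 [0.6228 0.023  0.0094] [550.4  16.7] [285.6 116.4] 0.8
knob 49 [0.4627 0.0912 0.1119] [461.3  91.6] [14.2 10.4] 24.5 zmax [0.0954 0.1128 0.1239]
dish 303 [0.4225 0.0174 0.0158] [420.2  18.3] [93.3 93.5] 5.6 zmax [0.007  0.018  0.0227]
loupe 130 [0.4119 0.1629 0.0248] [410.3 163.5] [40.  41.2] 4.3 zmax [0.0211 0.0253 0.0272]
brush 93 [ 0.4439 -0.1686  0.007 ] [ 434.4 -169.2] [183.1   7.9] 0.9 zmax [0.0046 0.0069 0.0098]
side bench z -0.00012122557798463997
slide 1438 [ 0.5052 -0.284   0.0119] [ 507.5 -283.5] [123.5  61.3] 4.7 zmax [0.0095 0.0117 0.0148]
cal 564 [0.4699 0.3355 0.0126] [473.4 335.9] [120.8  63.9] 0.2 zmax [0.0103 0.0126 0.0148]
mag 0.075 1045 [0.6022 0.0181 0.0881] [589.5  22.5] [ 83.6 174.6] 83.5
mag 0.084 869 [0.6007 0.0175 0.0884] [589.9  22.4] [ 83.6 173.7] 83.5
mag 0.004 1179 [0.5955 0.0318 0.0094] [647.8  68.1] [336.1 208.2] 44.8
knob 69 [0.452  0.0868 0.1115] [453.5  88.5] [12.2 11.8] 69.4 zmax [0.0962 0.1117 0.1237]
dish 606 [0.4171 0.0145 0.0152] [419.7  18. ] [99.8 98.1] 43.7 zmax [0.0072 0.016  0.0217]
```

View pics/crop1.png

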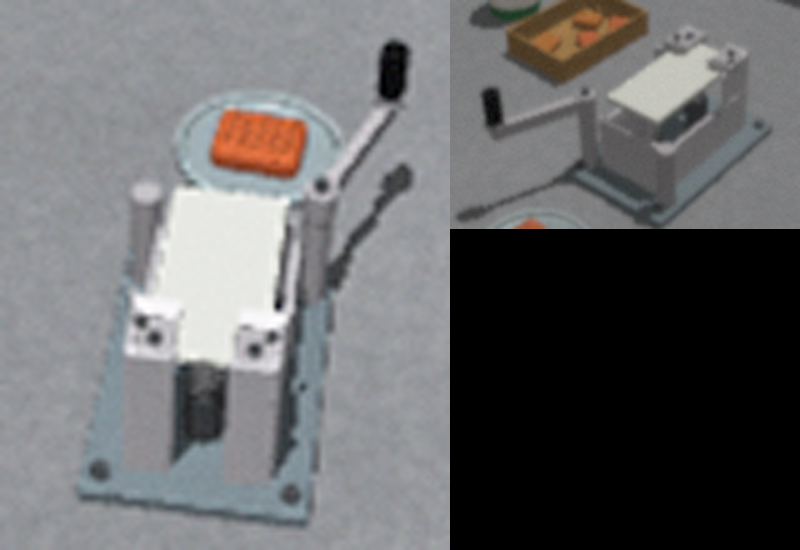

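The crop confirms that the magazine mouth faces the robot, the white follower is up, and the gate is open towards the robot with its knob at world (0.457, 0.089). I'll move above the magazine for a wrist view, so that its axis can be measured accurately.

{"api": "send_rows", "payload": {
  "deltas": [
    [[0,0,-0.03,0,0,-0.136,1],[0,0,-0.03,0,0,-0.136,1],[-0.034,-0.044,-0.009,0,0,0,1],[-0.034,-0.044,-0.009,0,0,0,1],[-0.034,-0.044,-0.009,0,0,0,1],[-0.034,-0.044,-0.009,0,0,0,1],[-0.034,-0.044,-0.009,0,0,0,1],[-0.034,-0.044,-0.009,0,0,0,1],[-0.034,-0.044,-0.009,0,0,0,1],[-0.034,-0.044,-0.009,0,0,0,1],[-0.034,-0.044,-0.009,0,0,0,1],[-0.034,-0.044,-0.009,0,0,0,1]]
  ]
}}

```text
time_s: 1.6
position: [0.4885, 0.0882, 0.3804]
tool_rot: [[-1.0, -0.0, -0.001], [-0.0, 1.0, 0.0], [0.001, 0.0, -1.0]]
ft_force: [0.2, -0.1, 0.2]
grip_width: 0.0854
gripper_force: 0.0
```

{"api": "send_rows", "payload": {
  "deltas": [
    [[0,-0.03,0,0,0,0,1],[0,-0.03,0,0,0,0,1],[0,0,0,0,0,0,1],[0,0,0,0,0,0,1]]
  ]
}}

```text
time_s: 2.1
position: [0.4877, 0.0304, 0.3802]
tool_rot: [[-1.0, -0.0, -0.0], [-0.0, 1.0, 0.0], [0.0, 0.0, -1.0]]
ft_force: [0.5, 0.6, 0.4]
grip_width: 0.0855
gripper_force: 0.0
```

Run:
```python
from h import *
s=telemetry.observe();print(s['position'],np.round(s['tool_rot'],3),np.round(s['q'],1))
im=save('wrist','w1.png');print(np.round(im['hand_eye'],3));np.savez('pics/w1s.npz',p=s['position'],R=s['tool_rot'])
```

```text
[0.4876624  0.03040479 0.38022734] [[-1. -0. -0.]
 [-0.  1.  0.]
 [ 0.  0. -1.]] [ -10.4   11.7   64.6    0.   103.7 -100.4]
[[-0.    -0.95  -0.313  0.08 ]
 [ 1.    -0.001  0.001  0.   ]
 [-0.001 -0.313  0.95  -0.143]
 [ 0.     0.     0.     1.   ]]
```

View pics/w1.png

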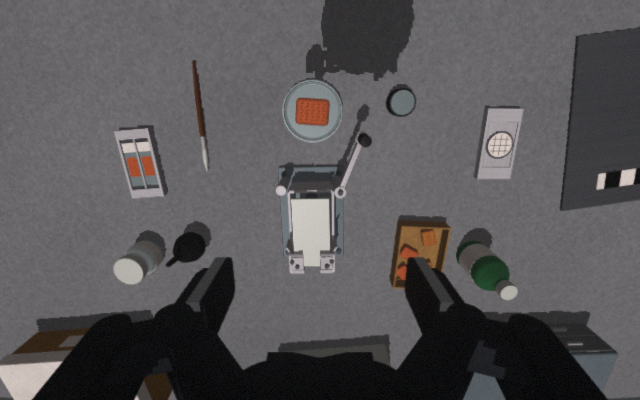

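The wrist view shows everything: the slide carrier at (140,162), the calibration carrier at (499,144), the white follower at (311,228), the lips at (297,263) and (328,263), the gate pivot at (341,192) and the knob at (365,140). Next I'll measure each one from this view.

```bash
cat > m2.py <<'E'
from h import *
im=dict(np.load('pics/w1.npz'));s=np.load('pics/w1s.npz');R,t=s['R'],s['p']
K=im['K'];d=np.zeros(5);d[0]=float(im['k1']);H=im['hand_eye']
def cast(uv,z):
    uv=np.asarray(uv,float).reshape(-1,1,2);r=cv2.undistortPoints(uv,K,d).reshape(-1,2)
    r=np.c_[r,np.ones(len(r))]@H[:3,:3].T@R.T; o=R@H[:3,3]+t
    return (o+r*((z-o[2])/r[:,2])[:,None])[:,:2]
P=pts(im,R,t);Z=P[...,2];rgb=im['image'].astype(int)
def rect(m,z,name):
    m=m.astype(np.uint8); n,l,st,_=cv2.connectedComponentsWithStats(m); 
    k=1+np.argmax(st[1:,4]); c=max(cv2.findContours((l==k).astype(np.uint8),0,1)[0],key=cv2.contourArea).reshape(-1,2)
    w=cast(c,z)*1000; r=cv2.minAreaRect(w.astype(np.float32)); print(name,st[k,4],np.round(r[0],1),np.round(r[1],1),round(r[2],2))
    return w
def win(u0,u1,v0,v1):
    m=np.zeros(Z.shape,bool);m[v0:v1,u0:u1]=1;return m
rect(win(105,175,115,210)&(Z>.008)&(Z<.03),.014,'slide')
rect(win(465,530,95,190)&(Z>.008)&(Z<.03),.014,'cal')
rect(win(285,337,195,262)&(rgb.min(2)>185),.089,'follower white')
print('z follower',np.median(Z[215:245,302:320]))
rect(win(265,355,160,265)&(Z>.004)&(Z<.02),.01,'base')
rect(win(350,375,125,155)&(Z>.085)&(rgb.sum(2)<150),.124,'knob(px all)')
k=win(350,375,125,155)&(Z>.115)&(rgb.sum(2)<150);print('knob pts',P[k].mean(0).round(4),P[k].min(0).round(4),P[k].max(0).round(4))
k=win(285,345,245,280)&(Z>.088)&(Z<.11)
print('lips/cheek top',np.round([P[k][:,0].min(),P[k][:,0].max(),P[k][:,1].min(),P[k][:,1].max()],4),np.percentile(P[k][:,2],[5,50,95]).round(4))
E
python3 m2.py
python3 -c "
import cv2
a=cv2.imread('pics/w1.png')[120:290,260:390];cv2.imwrite('pics/crop2.png',cv2.resize(a,(455,595),interpolation=2))"
```

```text
slide 2262 [ 507.6 -280.7] [119.6  63.2] 3.31
cal 2537 [475.1 336.5] [120.   63.5] 0.06
follower white 1867 [601.8  16.8] [105.6  55.9] 1.15
z follower 0.08785064058331055
base 1456 [599.9  16.9] [175.3 114. ] 1.09
knob(px all) 131 [454.4  89.8] [18.  13.6] 46.87
knob pts [0.4546 0.0901 0.1298] [0.4079 0.0307 0.1157] [0.4633 0.0982 0.5228]
lips/cheek top [ 0.625   0.6739 -0.0226  0.0577] [0.0882 0.093  0.0958]
```

View pics/crop2.png

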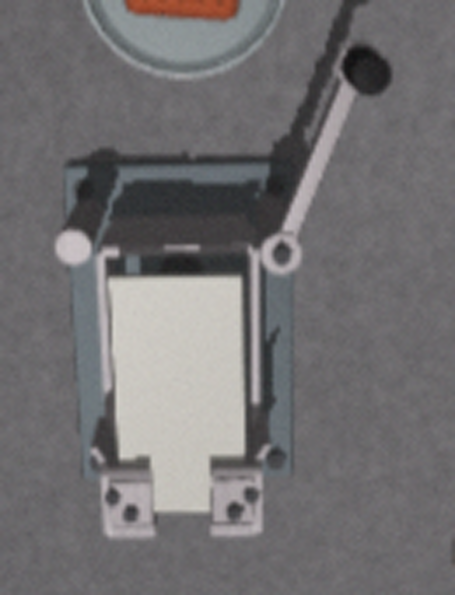

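The crop shows the base outline, follower and pivot clearly. The measurements agree:

| Item | Position (mm) | Yaw |
|---|---|---|
| Magazine origin | (604, 17) | +1.1° |
| Gate pivot (worked out) | (535, 62) | – |
| Slide carrier | (508, −282.5) | 3.8° |
| Calibration carrier | (475.5, 337.5) | 0° |

The knob is 85 mm from the pivot, as expected. I'll go to the slide carrier now.

{"api": "send_rows", "payload": {
  "deltas": [
    [[-0.0033,-0.052,0.02,0,0,0,1],[-0.0033,-0.052,0.02,0,0,0,1],[-0.0033,-0.052,0.02,0,0,0,1],[-0.0033,-0.052,0.02,0,0,0,1],[-0.0033,-0.052,0.02,0,0,0,1],[-0.0033,-0.052,0.02,0,0,0,0.7],[0,0,0.05,0,0,0,0.7],[0,0,0.05,0,0,0,0.7],[0,0,0.05,0,0,-0.066,0.7],[0,0,0.02,0,0,0,0.7],[0,0,0,0,0,0,0.7],[0,0,0,0,0,0,0.7]]
  ]
}}

```text
time_s: 3.65
position: [0.5084, -0.282, 0.0915]
tool_rot: [[-0.998, -0.067, 0.002], [-0.067, 0.998, -0.001], [-0.001, -0.001, -1.0]]
ft_force: [-0.7, -0.3, 0.1]
grip_width: 0.0725
gripper_force: 0.0
```

Run:
```python
from h import *
s=telemetry.observe();print(s['position'],np.round(s['tool_rot'],3),np.round(s['q'],1),s['grip_width'])
im=save('wrist','w2.png');P=pts(im,s['tool_rot'],s['position'])
T=(P-s['position'])@np.array(s['tool_rot'])
# fingers: points within 0.12 of TCP
m=(im['range_z']>0)&(np.abs(T[...,0])<.03)&(T[...,2]<.05)&(T[...,2]>-.03)
for sgn in(-1,1):
    k=m&(sgn*T[...,1]>.02);print(k.sum(),'tip z max',np.percentile(T[k][:,2],[90,99,100]) if k.any() else 0)
Z=P[...,2]
m=((Z>.01)&(Z<.03)).astype(np.uint8);n,l,st,c=cv2.connectedComponentsWithStats(m)
for i in range(1,n):
    if st[i,4]>1000:
        r=cv2.minAreaRect((P[l==i][:,:2]*1000).astype(np.float32));print(st[i],np.round(r[0],1),np.round(r[1],1),r[2])
```

```text
[ 0.50842323 -0.28204921  0.09153742] [[-0.998 -0.067  0.002]
 [-0.067  0.998 -0.001]
 [-0.001 -0.001 -1.   ]] [ -40.7   32.4   81.     0.    66.5 -134.5] 0.0724728824873912
965 tip z max [-0.01308722 -0.0091109  -0.00787848]
955 tip z max [-0.01289864 -0.00897656 -0.00814224]
[ 276  131   83  145 6909] [ 508.8 -283.2] [120.5  60.3] 4.068353176116943
[ 570  242   63  144 3088] [593.  -28.6] [ 29.3 141.5] 86.37823486328125
```

View pics/w2.png

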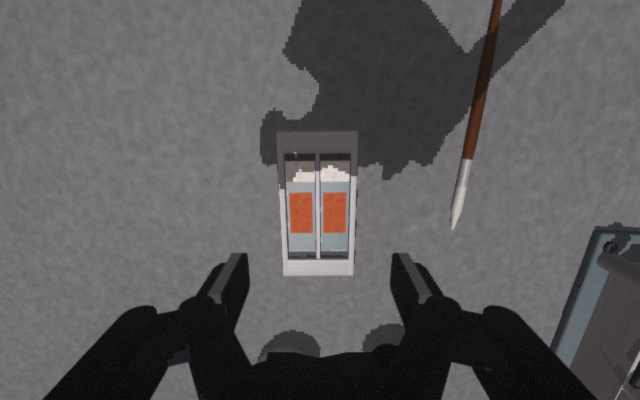

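The slide carrier, at (317,205) in the image, measures (508.8, −283.2) mm with a 4.1° yaw, so it is centred between the fingers. I'll descend until the tips touch the bench.

{"api": "send_rows", "payload": {
  "deltas": [
    [[0,-0.001,0.03,0,0,-0.004,0.7],[0,0,0.025,0,0,0,0.7],[0,0,0.004,0,0,0,0.7],[0,0,0.003,0,0,0,0.7],[0,0,0,0,0,0,0.7]]
  ]
}}

```text
time_s: 4.32
position: [0.5081, -0.2834, 0.0293]
tool_rot: [[-0.998, -0.07, 0.001], [-0.07, 0.998, -0.001], [-0.001, -0.001, -1.0]]
ft_force: [-1.1, 0.0, -0.3]
grip_width: 0.0722
gripper_force: 0.0
```

{"api": "send_rows", "payload": {
  "deltas": [
    [[0,0,0.002,0,0,0,0.7],[0,0,0.002,0,0,0,0.7],[0,0,0,0,0,0,0.7]]
  ]
}}

```text
time_s: 4.7
position: [0.5076, -0.2831, 0.0242]
tool_rot: [[-0.998, -0.07, -0.0], [-0.07, 0.998, 0.0], [0.0, 0.0, -1.0]]
ft_force: [-0.8, 0.3, -0.8]
grip_width: 0.0729
gripper_force: 0.0
```

{"api": "send_rows", "payload": {
  "deltas": [
    [[0,0,0.002,0,0,0,0.6],[0,0,0.001,0,0,0,0.5],[0,0,0,0,0,0,0.45],[0,0,0,0,0,0,0.4]]
  ],
  "squeeze": 20
}}

```text
time_s: 5.2
position: [0.5077, -0.2831, 0.0213]
tool_rot: [[-0.998, -0.07, -0.0], [-0.07, 0.998, -0.0], [0.0, -0.0, -1.0]]
ft_force: [0.4, -0.7, 0.3]
grip_width: 0.06
gripper_force: 0.0
```

{"api": "send_rows", "payload": {
  "deltas": [
    [[0,0,0,0,0,0,0],[0,0,0,0,0,0,0],[0,0,0,0,0,0,0]]
  ],
  "squeeze": 60
}}

```text
time_s: 5.58
position: [0.5077, -0.2831, 0.0214]
tool_rot: [[-0.998, -0.07, 0.0], [-0.07, 0.998, -0.0], [-0.0, -0.0, -1.0]]
ft_force: [-0.2, -0.4, -0.3]
grip_width: 0.0424
gripper_force: 0.0
```

Run:
```python
from h import *
a=save('wrist','w3.png')['image'];b=save('side','side2.png')['image'][240:370,310:490]
o=np.zeros((560,800,3),np.uint8);o[:400,:640]=a
o2=cv2.resize(b,(800,578),interpolation=2)
cv2.imwrite('pics/c3.png',np.hstack([cv2.resize(a,(400,250)),cv2.resize(b,(400,289),interpolation=2)[:250]])[:,:,::-1])
print(telemetry.observe()['grip_width'])
```

```text
0.04263207051017708
```

View pics/c3.png

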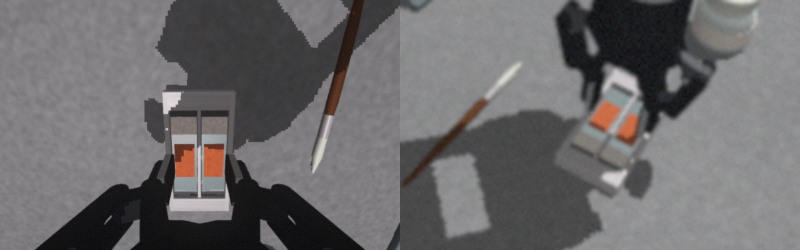

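The wrist and side views show the fingers over the carrier's frame with no squeeze, so at this height the tips pass above its top. I'll measure where they really are.

Run:
```python
from h import *
s=telemetry.observe();R=np.array(s['tool_rot'])
im=dict(np.load('pics/w3.npz'));P=pts(im,R,s['position']);T=(P-s['position'])@R
dark=im['image'].astype(int).sum(2)<110
for sg in(-1,1):
    for z0 in np.arange(-.06,.02,.01):
        k=dark&(im['range_z']>0)&(np.abs(T[...,0])<.03)&(sg*T[...,1]>.0)&(sg*T[...,1]<.07)&(T[...,2]>z0)&(T[...,2]<z0+.01)
        if k.sum()>5: print(sg,round(z0,3),k.sum(),np.round([T[k][:,0].min(),T[k][:,0].max(),T[k][:,1].min(),T[k][:,1].max()],3))
r=((P[...,2]>.008)&(P[...,2]<.02)); v,u=np.nonzero(r&(np.abs(T[...,1])<.05)&(np.abs(T[...,0])<.08)&~dark)
q=P[v,u];rr=cv2.minAreaRect((q[:,:2]*1000).astype(np.float32));print(rr,np.median(q[:,2]))
```

```text
-1 -0.06 2902 [-0.013  0.014 -0.056 -0.019]
-1 -0.05 684 [-0.006  0.014 -0.051 -0.021]
-1 -0.04 409 [-0.011  0.011 -0.034 -0.021]
-1 -0.03 313 [-0.01   0.011 -0.034 -0.021]
-1 -0.02 246 [-0.011  0.011 -0.034 -0.021]
-1 -0.01 62 [-0.009  0.011 -0.032 -0.021]
1 -0.06 3229 [-0.013  0.014  0.02   0.056]
1 -0.05 670 [-0.007  0.014  0.022  0.052]
1 -0.04 415 [-0.011  0.011  0.022  0.035]
1 -0.03 302 [-0.01   0.011  0.022  0.035]
1 -0.02 246 [-0.01   0.011  0.022  0.035]
1 -0.01 60 [-0.011  0.011  0.022  0.032]
((508.5459289550781, -283.27056884765625), (120.38140106201172, 60.36665725708008), 4.220524311065674) 0.010604068309685265
```

Run:
```python
from h import *
s=telemetry.observe();R=np.array(s['tool_rot'])
im=dict(np.load('pics/side2.npz'));P=pts(im);T=(P-s['position'])@R
for sg in(-1,1):
    k=(np.abs(T[...,0])<.02)&(sg*T[...,1]>.017)&(sg*T[...,1]<.04)&(P[...,2]>.016)&(P[...,2]<.2)
    q=P[k];print(sg,k.sum(),np.percentile(q[:,2],[0,2,10,50]).round(4) if len(q) else '')
w=dict(np.load('pics/w3.npz'));Q=pts(w,R,s['position']);z=w['range_z']
print('range near tip px', z[180:330:12,240].round(3), 'invalid',(z==0).sum(), np.round(Q[180:330:12,240],3).tolist())
```

```text
-1 689 [0.0275 0.0343 0.0514 0.12  ]
1 331 [0.0245 0.0281 0.0385 0.0777]
range near tip px [0.17  0.173 0.175 0.177 0.178 0.181 0.184 0.187 0.189 0.113 0.109 0.103
 0.09 ] invalid 1043 [[0.473, -0.33, -0.001], [0.48, -0.331, -0.002], [0.488, -0.331, -0.001], [0.495, -0.331, -0.001], [0.502, -0.331, -0.0], [0.511, -0.331, -0.001], [0.519, -0.331, -0.001], [0.528, -0.331, -0.002], [0.536, -0.331, -0.001], [0.497, -0.314, 0.067], [0.499, -0.313, 0.071], [0.498, -0.311, 0.078], [0.493, -0.308, 0.09]]
```

Both cameras put the fingertips about 5 mm behind the reported TCP (z ≈ 26 mm when the TCP is at 21 mm), not 25 mm ahead of it. I'll go by what I measured: reopen and descend by feel.

{"api": "send_rows", "payload": {
  "deltas": [
    [[0,0,0,0,0,0,0.7],[0,0,0,0,0,0,0.7],[0,0,0,0,0,0,0.7],[0,0,0.006,0,0,0,0.7],[0,0,0.005,0,0,0,0.7],[0,0,0.004,0,0,0,0.7],[0,0,0,0,0,0,0.7]]
  ],
  "squeeze": 20
}}

```text
time_s: 6.55
position: [0.5075, -0.283, 0.0059]
tool_rot: [[-0.998, -0.07, -0.001], [-0.07, 0.998, 0.001], [0.001, 0.001, -1.0]]
ft_force: [-0.2, -1.0, 0.5]
grip_width: 0.0726
gripper_force: 0.0
```

{"api": "send_rows", "payload": {
  "deltas": [
    [[0,0,0.002,0,0,0,0.7],[0,0,0.002,0,0,0,0.7],[0,0,0,0,0,0,0.7]]
  ]
}}

```text
time_s: 6.92
position: [0.5076, -0.2831, 0.0022]
tool_rot: [[-0.998, -0.07, -0.0], [-0.07, 0.998, 0.0], [0.0, 0.0, -1.0]]
ft_force: [0.3, 0.3, 0.3]
grip_width: 0.0722
gripper_force: 0.0
```

Run:
```python
from h import *
s=telemetry.observe();R=np.array(s['tool_rot']);print(s['position'],s['ft_force'],s['grip_width'])
w=save('wrist','w4.png');Q=pts(w,R,s['position']);T=(Q-s['position'])@R
d=w['image'].astype(int).sum(2)<110
for sg in(-1,1):
    k=d&(np.abs(T[...,0])<.015)&(sg*T[...,1]>.031)&(sg*T[...,1]<.045)&(w['range_z']>0)&(Q[...,2]>-.02)&(Q[...,2]<.03)
    print(k.sum(),np.sort(Q[k][:,2])[[0,2,5,10,20]].round(4) if k.sum()>21 else '')
    # inner shape: column profile near tip
    k2=(np.abs(T[...,0])<.015)&(sg*T[...,1]>.031)&(sg*T[...,1]<.06)&(Q[...,2]>.004)&(Q[...,2]<.05);print('all',k2.sum(),np.percentile(Q[k2][:,2],[0,1,5,20]).round(4))
```

```text
[ 0.50761046 -0.28307895  0.00219139] [0.29976314 0.29535309 0.33443425] 0.0721561232231705
461 [0.0109 0.0113 0.0122 0.0126 0.013 ]
all 2211 [0.0101 0.0123 0.0156 0.0229]
466 [0.01   0.0108 0.0114 0.0119 0.0125]
all 2222 [0.01   0.012  0.0156 0.0231]
```

{"api": "send_rows", "payload": {
  "deltas": [
    [[0,0,0.003,0,0,0,0.7],[0,0,0.002,0,0,0,0.6],[0,0,0,0,0,0,0.5],[0,0,0,0,0,0,0.4],[0,0,0,0,0,0,0.3],[0,0,0,0,0,0,0.2]]
  ],
  "squeeze": 30
}}

```text
time_s: 7.72
position: [0.5077, -0.2832, -0.0024]
tool_rot: [[-0.998, -0.07, 0.0], [-0.07, 0.998, -0.0], [-0.0, -0.0, -1.0]]
ft_force: [-1.9, 0.2, 3.8]
grip_width: 0.0593
gripper_force: 33.1
```

{"api": "send_rows", "payload": {
  "deltas": [
    [[0,0,0,0,0,0,-0.5],[0,0,0,0,0,0,-0.5]]
  ],
  "squeeze": 70
}}

```text
time_s: 7.98
position: [0.5078, -0.2833, -0.002]
tool_rot: [[-0.998, -0.07, 0.001], [-0.07, 0.998, -0.001], [-0.0, -0.001, -1.0]]
ft_force: [-2.0, 0.8, 6.4]
grip_width: 0.0579
gripper_force: 75.3
```

{"api": "send_rows", "payload": {
  "deltas": [
    [[0,0,-0.02,0,0,0,-0.5],[0,0,-0.04,0,0,0,-0.5],[0,0,-0.045,0,0,0,-0.5],[0,0,-0.045,0,0,0.052,-0.5],[-0.011,0.0497,0,0,0,0,-0.5],[-0.011,0.0497,0,0,0,0,-0.5],[-0.011,0.0497,0,0,0,0,-0.5],[-0.011,0.0497,0,0,0,0,-0.5],[-0.011,0.0497,0,0,0,0,-0.5],[-0.011,0.0497,0,0,0,0,-0.5],[0,0,0,0,0,0,-0.5],[0,0,0,0,0,0,-0.5]]
  ]
}}

```text
time_s: 9.48
position: [0.568, 0.016, 0.147]
tool_rot: [[-1.0, -0.019, -0.001], [-0.019, 1.0, -0.0], [0.001, -0.0, -1.0]]
ft_force: [0.2, -0.1, -1.5]
grip_width: 0.0577
gripper_force: 75.7
```

```bash
cat > chk.py <<'E'
from h import *
import sys
s=telemetry.observe();R=np.array(s['tool_rot']);print(np.round(s['position'],4),np.round(s['ft_force'],1),s['grip_width'],'yaw',np.degrees(np.arctan2(-R[1,0],-R[0,0])))
w=save('wrist',sys.argv[1]);Q=pts(w,R,s['position'])
# carrier: top plane points near the tool
zc=s['position'][2]+.016; T=(Q-s['position'])@R
k=(np.abs(Q[...,2]-zc)<.005)&(np.abs(T[...,0])<.08)&(np.abs(T[...,1])<.029)
q=Q[k];r=cv2.minAreaRect((T[k][:,:2]*1000).astype(np.float32));print('carrier in tool',np.round(r[0],1),np.round(r[1],1),round(r[2],2),'top z',np.percentile(q[:,2],[5,50,95]).round(4))
A=np.c_[T[k][:,:2],np.ones(k.sum())];c=np.linalg.lstsq(A,T[k][:,2],rcond=None)[0];print('slopes deg',np.degrees(c[:2]).round(2))
E
python3 chk.py w5.png
```

```text
[0.568 0.016 0.147] [ 0.2 -0.1 -1.5] 0.057707084930969814 yaw 1.0611037493453583
carrier in tool [3.4 0. ] [111.8  58. ] 0.0 top z [0.1583 0.1597 0.1625]
slopes deg [-0.84  0.26]
```

View pics/w5.png

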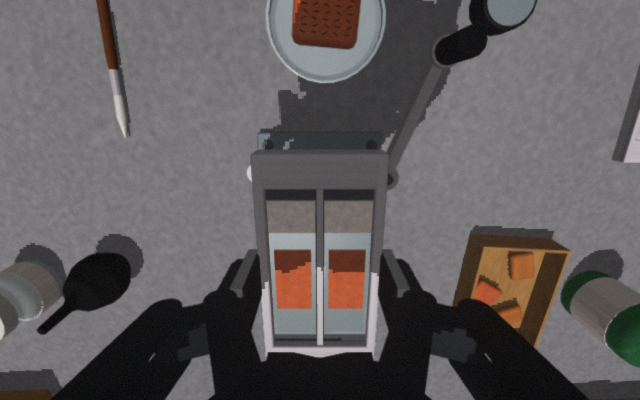

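The carrier is held flat and aligned over the follower, with its front edge at row 152 and the gripper symmetric about column 318. Next I press it down.

{"api": "send_rows", "payload": {
  "deltas": [
    [[0,0,0.03,0,0,0,-0.5],[0,0,0.02,0,0,0,-0.5],[0,0,0.01,0,0,0,-0.5],[0,0,0.006,0,0,0,-0.5],[0,0,0.006,0,0,0,-0.5],[0,0,0.006,0,0,0,-0.5],[0,0,0,0,0,0,-0.5],[0,0,0,0,0,0,-0.5]]
  ],
  "squeeze": 80
}}

```text
time_s: 10.52
position: [0.5685, 0.0155, 0.0708]
tool_rot: [[-1.0, -0.018, 0.001], [-0.018, 1.0, -0.001], [-0.001, -0.001, -1.0]]
ft_force: [-4.3, -3.4, 6.9]
grip_width: 0.0577
gripper_force: 90.7
```

```bash
python3 chk.py w6.png
python3 - <<'E'
from h import *
b=save('side','side3.png');P=pts(b)
k=(P[...,0]>.625)&(P[...,0]<.68)&(P[...,1]>-.03)&(P[...,1]<.065)&(P[...,2]>.08)
print('lips z',np.percentile(P[k][:,2],[5,25,50,75,95]).round(4))
k=(P[...,0]>.52)&(P[...,0]<.545)&(np.abs(P[...,1]-.016)<.025)&(P[...,2]>.06)
print('carrier front z',np.percentile(P[k][:,2],[5,50,95]).round(4))
E
```

```text
[0.5685 0.0155 0.0708] [-4.3 -3.4  6.9] 0.057730401097287616 yaw 1.013176007404141
carrier in tool [ 3.4 -0. ] [ 58. 112.] 89.99 top z [0.082  0.0834 0.0862]
slopes deg [-0.89  0.19]
lips z [0.0823 0.0879 0.0926 0.0942 0.0962]
carrier front z [0.0827 0.2356 0.2808]
```

{"api": "send_rows", "payload": {
  "deltas": [
    [[0,0,0.0015,0,0,0,-0.5],[-0.005,0,0,0,0,0,-0.5],[-0.005,0,0,0,0,0,-0.5],[-0.005,0,0,0,0,0,-0.5],[-0.005,0,0,0,0,0,-0.5],[0,0,0,0,0,0,-0.5]]
  ]
}}

```text
time_s: 11.38
position: [0.5888, 0.0162, 0.0694]
tool_rot: [[-1.0, -0.018, 0.002], [-0.018, 1.0, -0.0], [-0.002, -0.0, -1.0]]
ft_force: [-4.4, -0.4, 7.9]
grip_width: 0.0576
gripper_force: 90.7
```

{"api": "send_rows", "payload": {
  "deltas": [
    [[-0.005,0,0,0,0,0,-0.5],[-0.005,0,0,0,0,0,-0.5],[-0.003,0,0,0,0,0,-0.5],[-0.002,0,0,0,0,0,-0.5],[0,0,0,0,0,0,-0.5]]
  ]
}}

```text
time_s: 12.0
position: [0.6034, 0.0165, 0.0694]
tool_rot: [[-1.0, -0.018, 0.001], [-0.018, 1.0, -0.0], [-0.001, -0.0, -1.0]]
ft_force: [-4.6, 0.2, 7.1]
grip_width: 0.0573
gripper_force: 90.7
```

{"api": "send_rows", "payload": {
  "deltas": [
    [[-0.0015,0,0,0,0,0,-0.5],[0,0,0,0,0,0,-0.5]]
  ]
}}

```text
time_s: 12.25
position: [0.6048, 0.0165, 0.0694]
tool_rot: [[-1.0, -0.018, 0.001], [-0.018, 1.0, -0.0], [-0.001, -0.0, -1.0]]
ft_force: [-4.9, -0.1, 7.0]
grip_width: 0.0578
gripper_force: 90.7
```

{"api": "send_rows", "payload": {
  "deltas": [
    [[-0.0015,0,0,0,0,0,-0.5],[0,0,0,0,0,0,-0.5]]
  ]
}}

```text
time_s: 12.5
position: [0.6063, 0.0165, 0.0694]
tool_rot: [[-1.0, -0.018, 0.001], [-0.018, 1.0, -0.0], [-0.001, -0.0, -1.0]]
ft_force: [-3.9, 0.2, 7.4]
grip_width: 0.0578
gripper_force: 90.7
```

Still only friction, so no stop yet. I'll keep creeping in.

{"api": "send_rows", "payload": {
  "deltas": [
    [[-0.0015,0,0,0,0,0,-0.5],[0,0,0,0,0,0,-0.5]]
  ]
}}

```text
time_s: 12.75
position: [0.6064, 0.0165, 0.0692]
tool_rot: [[-1.0, -0.018, -0.003], [-0.018, 1.0, -0.0], [0.003, -0.0, -1.0]]
ft_force: [-11.0, -1.5, 10.2]
grip_width: 0.0578
gripper_force: 91.1
```

{"api": "send_rows", "payload": {
  "deltas": [
    [[-0.001,0,0,0,0,0,-0.5],[0,0,0,0,0,0,-0.5]]
  ]
}}

```text
time_s: 13.0
position: [0.6064, 0.0165, 0.0692]
tool_rot: [[-1.0, -0.018, -0.005], [-0.018, 1.0, -0.0], [0.005, -0.0, -1.0]]
ft_force: [-15.1, -1.1, 12.5]
grip_width: 0.0577
gripper_force: 91.4
```

It is home against the rear stop, with the force stepping up at TCP x = 0.6064. Now I release and lift.

{"api": "send_rows", "payload": {
  "deltas": [
    [[0,0,0,0,0,0,0.6],[0,0,0,0,0,0,0.9],[0,0,0,0,0,0,0.9],[0,0,0,0,0,0,0.9],[0,0,-0.03,0,0,0,0.9],[0,0,-0.05,0,0,0,0.9],[0,0,-0.05,0,0,0,0.9],[0.03,0,-0.03,0,0,0,0.9],[0.03,0.03,0,0,0,0,0.9],[0.03,0.03,0,0,0,0,0.9],[0,0,0,0,0,0,0.9]]
  ],
  "squeeze": 20
}}

```text
time_s: 14.38
position: [0.5162, 0.0769, 0.2285]
tool_rot: [[-1.0, -0.021, 0.0], [-0.021, 1.0, 0.0], [-0.0, 0.0, -1.0]]
ft_force: [-1.1, 0.5, -0.4]
grip_width: 0.0811
gripper_force: 0.0
```

```bash
cat > mag.py <<'E'
from h import *
import sys
s=telemetry.observe();R=np.array(s['tool_rot']);p=np.array(s['position']);print(np.round(p,4),np.round(s['ft_force'],1))
w=save('wrist',sys.argv[1]);Q=pts(w,R,p)
a=np.radians(1.1);M=(Q-[.6055,.0168,0])@np.array([[np.cos(a),-np.sin(a),0],[np.sin(a),np.cos(a),0],[0,0,1]])
np.save('pics/M.npy',M)
k=(np.abs(M[...,1])<.045)&(np.abs(M[...,0])<.09)&(M[...,2]>.078)&(M[...,2]<.094)
c=M[k];k2=(np.abs(c[:,1])<.027)&(c[:,0]<.025);f=c[k2]
A=np.c_[f[:,:2],np.ones(len(f))];pl=np.linalg.lstsq(A,f[:,2],rcond=None)[0]
print('top z',np.percentile(f[:,2],[5,50,95]).round(4),'slope deg',np.degrees(pl[:2]).round(2))
m=(f[:,0]<-.03);
print('mouth end x',np.percentile(f[:,0],[0,1]).round(4),'y range at mouth',np.percentile(c[(c[:,0]<-.02)&(c[:,0]>-.045)][:,1],[0,2,98,100]).round(4))
kk=(np.abs(M[...,1])<.05)&(M[...,0]>-.1)&(M[...,0]<.09)
v,u=np.nonzero(kk);i=w['image'][max(v.min()-10,0):v.max()+10,max(u.min()-10,0):u.max()+10,::-1];cv2.imwrite('pics/'+sys.argv[1][:-4]+'c.png',cv2.resize(i,None,fx=3.0*500/3/i.shape[0]/1.0,fy=500/i.shape[0],interpolation=2) if 0 else cv2.resize(i,None,fx=500/i.shape[0],fy=500/i.shape[0],interpolation=2))
E
python3 mag.py w7.png
```

```text
[0.5162 0.0769 0.2285] [-1.1  0.5 -0.4]
top z [0.0842 0.0863 0.0894] slope deg [-0.81  0.08]
mouth end x [-0.0591 -0.0585] y range at mouth [-0.03   -0.0285  0.0302  0.0304]
```

View pics/w7c.png

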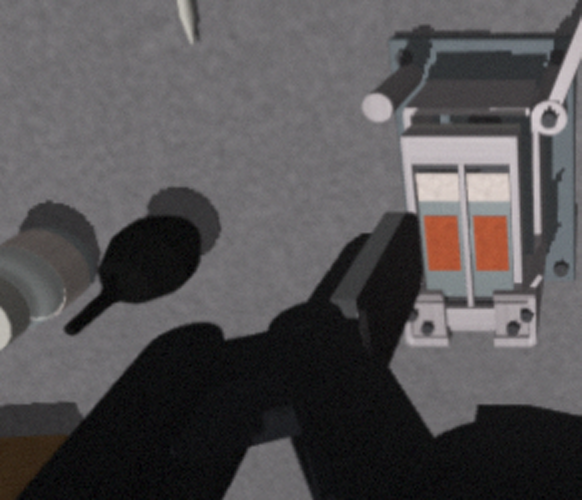

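The slide carrier is fully under both lips at (428,318) and (514,318). Its mouth end lies at magazine x ≈ −58.7, so it is home. Now the calibration carrier.

{"api": "send_rows", "payload": {
  "deltas": [
    [[0.0071,0.0523,0,0,0,0,0.9],[0.0071,0.0523,0,0,0,0,0.9],[0.0071,0.0523,0,0,0,0,0.9],[0.0071,0.0523,0,0,0,0,0.9],[0.0071,0.0523,0,0,0,0.02,0.7],[0,0,0.05,0,0,0,0.7],[0,0,0.05,0,0,0,0.7],[0,0,0.035,0,0,0,0.7],[0,0,0,0,0,0,0.7],[0,0,0,0,0,0,0.7]]
  ]
}}

```text
time_s: 15.68
position: [0.4788, 0.3362, 0.0942]
tool_rot: [[-1.0, 0.002, 0.002], [0.002, 1.0, 0.001], [-0.002, 0.001, -1.0]]
ft_force: [0.4, 0.0, 0.6]
grip_width: 0.0724
gripper_force: 0.0
```

Run:
```python
from h import *
s=telemetry.observe();R=np.array(s['tool_rot']);print(np.round(s['position'],4),np.round(R[:2,:2],3).tolist(),np.round(s['q'],1),s['grip_width'])
im=save('wrist','w8.png');P=pts(im,R,s['position']);Z=P[...,2]
m=((Z>.01)&(Z<.03)).astype(np.uint8);n,l,st,c=cv2.connectedComponentsWithStats(m)
for i in range(1,n):
    if st[i,4]>1000:
        r=cv2.minAreaRect((P[l==i][:,:2]*1000).astype(np.float32));print(st[i],np.round(r[0],1),np.round(r[1],1),r[2])
```

```text
[0.4788 0.3362 0.0942] [[-1.0, 0.002], [0.002, 1.0]] [ 23.5  32.5  80.2  -0.   67.2 -66.4] 0.07244252389224437
[  39   84   75   64 3718] [406.8 163.2] [43.2 44.1] 34.24753189086914
[  281   124    82   146 10904] [474.6 338.4] [120.6  60.2] 0.052185993641614914
[   0  251   50  147 2836] [595.4  56.4] [ 17.1 152.5] 83.67169952392578
```

{"api": "send_rows", "payload": {
  "deltas": [
    [[0.004,0.002,0.03,0,0,0.002,0.7],[0,0,0.03,0,0,0,0.7],[0,0,0.02,0,0,0,0.7],[0,0,0.01,0,0,0,0.7],[0,0,0.004,0,0,0,0.7],[0,0,0,0,0,0,0.7]]
  ]
}}

```text
time_s: 16.48
position: [0.4738, 0.3383, -0.0004]
tool_rot: [[-1.0, 0.004, 0.001], [0.004, 1.0, 0.001], [-0.001, 0.001, -1.0]]
ft_force: [0.4, -0.8, -0.3]
grip_width: 0.0723
gripper_force: 0.0
```

{"api": "send_rows", "payload": {
  "deltas": [
    [[0,0,0.001,0,0,0,0.6],[0,0,0,0,0,0,0.5],[0,0,0,0,0,0,0.4],[0,0,0,0,0,0,0.3],[0,0,0,0,0,0,0.2]]
  ],
  "squeeze": 30
}}

```text
time_s: 17.1
position: [0.4735, 0.3381, -0.0016]
tool_rot: [[-1.0, 0.004, 0.001], [0.004, 1.0, -0.0], [-0.001, -0.0, -1.0]]
ft_force: [-0.2, -1.4, 5.0]
grip_width: 0.0591
gripper_force: 32.5
```

{"api": "send_rows", "payload": {
  "deltas": [
    [[0,0,0,0,0,0,-0.5],[0,0,0,0,0,0,-0.5]]
  ],
  "squeeze": 80
}}

```text
time_s: 17.35
position: [0.4736, 0.3382, -0.0011]
tool_rot: [[-1.0, 0.004, 0.001], [0.004, 1.0, 0.0], [-0.001, 0.0, -1.0]]
ft_force: [-2.0, -1.7, 10.1]
grip_width: 0.0575
gripper_force: 85.6
```

{"api": "send_rows", "payload": {
  "deltas": [
    [[0,0,-0.02,0,0,0,-0.5],[0,0,-0.045,0,0,0,-0.5],[0,0,-0.055,0,0,0,-0.5],[0,0,-0.05,0,0,-0.023,-0.5],[-0.0149,-0.054,0,0,0,0,-0.5],[-0.0149,-0.054,0,0,0,0,-0.5],[-0.0149,-0.054,0,0,0,0,-0.5],[-0.0149,-0.054,0,0,0,0,-0.5],[-0.0149,-0.054,0,0,0,0,-0.5],[-0.0149,-0.054,0,0,0,0,-0.5],[0,0,0,0,0,0,-0.5],[0,0,0,0,0,0,-0.5]]
  ]
}}

```text
time_s: 18.85
position: [0.5686, 0.0162, 0.1674]
tool_rot: [[-1.0, -0.019, -0.001], [-0.019, 1.0, 0.001], [0.001, 0.001, -1.0]]
ft_force: [0.6, -0.3, -1.7]
grip_width: 0.0574
gripper_force: 86.8
```

```bash
python3 chk.py w9.png
```

```text
[0.5686 0.0162 0.1674] [ 0.6 -0.3 -1.7] 0.05735363664285349 yaw 1.0799634719227547
carrier in tool [2.5 0. ] [113.3  58. ] 0.0 top z [0.1794 0.1811 0.1823]
slopes deg [-0.13  0.13]
```

{"api": "send_rows", "payload": {
  "deltas": [
    [[0,0,0.03,0,0,0,-0.5],[0,0,0.03,0,0,0,-0.5],[0,0,0.01,0,0,0,-0.5],[0,0,0.006,0,0,0,-0.5],[0,0,0.006,0,0,0,-0.5],[0,0,0.006,0,0,0,-0.5],[0,0,0.006,0,0,0,-0.5],[0,0,0.005,0,0,0,-0.5],[0,0,0,0,0,0,-0.5],[0,0,0,0,0,0,-0.5]]
  ],
  "squeeze": 90
}}

```text
time_s: 20.15
position: [0.5695, 0.0163, 0.0705]
tool_rot: [[-1.0, -0.02, 0.002], [-0.02, 1.0, 0.0], [-0.002, 0.0, -1.0]]
ft_force: [-2.9, 2.0, 8.3]
grip_width: 0.057
gripper_force: 100.8
```

```bash
python3 chk.py w10.png
```

```text
[0.5695 0.0163 0.0705] [-2.9  2.   8.3] 0.05700096247299929 yaw 1.121363364938696
carrier in tool [2.5 0. ] [ 58.  113.2] 90.0 top z [0.0824 0.084  0.0852]
slopes deg [-0.18  0.14]
```

Top is about 85 mm up, roughly 5 mm under the lips, and the spring force is as expected. I'll slide it in.

{"api": "send_rows", "payload": {
  "deltas": [
    [[-0.005,0,0,0,0,0,-0.5],[-0.005,0,0,0,0,0,-0.5],[-0.005,0,0,0,0,0,-0.5],[-0.005,0,0,0,0,0,-0.5],[0,0,0,0,0,0,-0.5]]
  ]
}}

```text
time_s: 20.82
position: [0.5894, 0.0163, 0.0706]
tool_rot: [[-1.0, -0.019, 0.002], [-0.019, 1.0, -0.0], [-0.002, -0.0, -1.0]]
ft_force: [-4.4, -0.0, 8.7]
grip_width: 0.0572
gripper_force: 101.0
```

{"api": "send_rows", "payload": {
  "deltas": [
    [[-0.005,0,0,0,0,0,-0.5],[-0.005,0,0,0,0,0,-0.5],[-0.004,0,0,0,0,0,-0.5],[0,0,0,0,0,0,-0.5]]
  ]
}}

```text
time_s: 21.32
position: [0.6033, 0.0165, 0.0707]
tool_rot: [[-1.0, -0.019, 0.002], [-0.019, 1.0, -0.0], [-0.002, -0.001, -1.0]]
ft_force: [-4.8, 0.5, 9.0]
grip_width: 0.057
gripper_force: 101.0
```

{"api": "send_rows", "payload": {
  "deltas": [
    [[-0.0015,0,0,0,0,0,-0.5],[-0.0005,0,0,0,0,0,-0.5],[0,0,0,0,0,0,-0.5]]
  ]
}}

```text
time_s: 21.7
position: [0.6048, 0.0166, 0.0706]
tool_rot: [[-1.0, -0.019, 0.001], [-0.019, 1.0, -0.0], [-0.001, -0.0, -1.0]]
ft_force: [-7.0, 0.6, 9.9]
grip_width: 0.0571
gripper_force: 101.1
```

{"api": "send_rows", "payload": {
  "deltas": [
    [[-0.001,0,0,0,0,0,-0.5],[0,0,0,0,0,0,-0.5]]
  ]
}}

```text
time_s: 21.95
position: [0.6058, 0.0166, 0.0707]
tool_rot: [[-1.0, -0.019, 0.001], [-0.019, 1.0, -0.0], [-0.001, -0.001, -1.0]]
ft_force: [-6.4, -0.5, 10.0]
grip_width: 0.0574
gripper_force: 101.1
```

{"api": "send_rows", "payload": {
  "deltas": [
    [[-0.001,0,0,0,0,0,-0.5],[0,0,0,0,0,0,-0.5]]
  ]
}}

```text
time_s: 22.2
position: [0.6062, 0.0166, 0.0706]
tool_rot: [[-1.0, -0.019, -0.001], [-0.019, 1.0, -0.001], [0.001, -0.001, -1.0]]
ft_force: [-8.9, -0.5, 10.3]
grip_width: 0.0571
gripper_force: 101.3
```

{"api": "send_rows", "payload": {
  "deltas": [
    [[-0.0015,0,0,0,0,0,-0.5],[0,0,0,0,0,0,-0.5]]
  ]
}}

```text
time_s: 22.45
position: [0.6063, 0.0167, 0.0705]
tool_rot: [[-1.0, -0.019, -0.005], [-0.019, 1.0, -0.001], [0.005, -0.0, -1.0]]
ft_force: [-16.4, -0.8, 15.9]
grip_width: 0.0571
gripper_force: 101.7
```

{"api": "send_rows", "payload": {
  "deltas": [
    [[0,0,0,0,0,0,0.6],[0,0,0,0,0,0,0.9],[0,0,0,0,0,0,0.9],[0,0,0,0,0,0,0.9],[0,0,-0.03,0,0,0,0.9],[0,0,-0.05,0,0,0,0.9],[0,0,-0.05,0,0,0,0.9],[0.03,0,-0.03,0,0,0,0.9],[0.03,0.03,0,0,0,0,0.9],[0.03,0.03,0,0,0,0,0.9],[0,0,0,0,0,0,0.9]]
  ],
  "squeeze": 20
}}

```text
time_s: 23.82
position: [0.5159, 0.0764, 0.2295]
tool_rot: [[-1.0, -0.022, 0.0], [-0.022, 1.0, 0.0], [-0.0, 0.0, -1.0]]
ft_force: [1.0, -1.3, -0.4]
grip_width: 0.0814
gripper_force: 0.0
```

```bash
python3 mag.py w11.png
python3 - <<'E'
from h import *
w=dict(np.load('pics/w11.npz'));s=telemetry.observe();Q=pts(w,np.array(s['tool_rot']),s['position'])
k=(np.linalg.norm(Q[...,:2]-[.454,.09],axis=-1)<.03)&(Q[...,2]>.115)&(Q[...,2]<.135)
q=Q[k];print(k.sum(),q.mean(0).round(4),q.min(0).round(4),q.max(0).round(4))
E
```

```text
[0.5159 0.0764 0.2295] [ 1.  -1.3 -0.4]
top z [0.0863 0.0885 0.0899] slope deg [ 0.87 -0.05]
mouth end x [-0.0591 -0.0586] y range at mouth [-0.0297 -0.0284  0.0302  0.0305]
293 [0.4574 0.0909 0.1224] [0.4507 0.0833 0.1151] [0.4651 0.0989 0.1243]
```

View pics/w11.png

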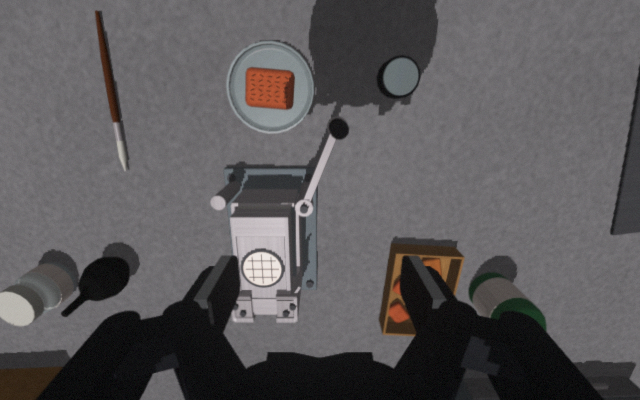

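Both carriers are seated: the disc is at (262,267), both lips overlap the carrier, and its mouth end is at magazine x −58.7. The knob is at about (339,128) in the image, world (457, 91), which puts the gate near 1.95 rad. I'll move over the knob.

{"api": "send_rows", "payload": {
  "deltas": [
    [[0.0295,0.008,0,0,0,0,0.5],[0.0295,0.008,0,0,0,0,0.3],[0,0,0.02,0,0,0.136,0.2],[0,0,0.02,0,0,0.136,0.2],[0,0,0.02,0,0,0.136,0.2],[0,0,0.015,0,0,0.136,0.2],[0,0,0,0,0,0,0.2],[0,0,0,0,0,0,0.2]]
  ]
}}

```text
time_s: 24.88
position: [0.4588, 0.0894, 0.1543]
tool_rot: [[-0.866, 0.499, 0.001], [0.499, 0.866, -0.0], [-0.001, 0.0, -1.0]]
ft_force: [0.2, 0.6, 0.2]
grip_width: 0.0508
gripper_force: 0.0
```

Run:
```python
from h import *
s=telemetry.observe();R=np.array(s['tool_rot']);p=np.array(s['position']);print(np.round(p,4),np.degrees(np.arctan2(R[1,0],R[0,0])),np.round(s['q'],1),s['grip_width'])
w=save('wrist','w12.png');Q=pts(w,R,p);T=(Q-p)@R
k=(np.linalg.norm(Q[...,:2]-[.4565,.091],axis=-1)<.016)&(Q[...,2]>.118)&(Q[...,2]<.128)
q=Q[k];r=cv2.minEnclosingCircle((q[:,:2]*1000).astype(np.float32));print(k.sum(),'knob top',r,np.median(q[:,:3],0).round(4),'in tool',np.median(T[k],0).round(4))
b=save('scene','sc2.png');P=pts(b)
C=np.array([.5364,.0617]);pl=np.array([.6053-.068+.0009,.017-.046-.0013])
k=(np.linalg.norm(P[...,:2]-pl,axis=-1)<.014)&(P[...,2]>.03);print('post',k.sum(),P[k].max(0).round(4),P[k].mean(0).round(4))
```

```text
[0.4588 0.0894 0.1543] 150.04959646272638 [ -3.5  18.   94.2  -0.   67.7 -63.6] 0.050822585839221286
480 knob top ((455.9827575683594, 92.48041534423828), 7.917920112609863) [0.4553 0.0927 0.1227] in tool [0.0047 0.0011 0.0316]
post 80 [ 0.5493 -0.0216  0.0748] [ 0.5443 -0.0286  0.0576]
```

The knob top fits a circle at (456.0, 92.5) mm with radius 7.9 mm, which is 86.1 mm from the pivot. I'll pinch it and compute the arc.

{"api": "send_rows", "payload": {
  "deltas": [
    [[0.004,0.0013,0.03,0,0,0,0.2],[0,0,0.026,0,0,0,0.2],[0,0,0,0,0,0,-0.2],[0,0,0,0,0,0,-0.5],[0,0,0,0,0,0,-0.8],[0,0,0,0,0,0,-0.8],[0,0,0,0,0,0,-0.8]]
  ],
  "squeeze": 20
}}

```text
time_s: 25.85
position: [0.456, 0.0929, 0.0989]
tool_rot: [[-0.866, 0.501, 0.003], [0.501, 0.866, -0.0], [-0.002, 0.001, -1.0]]
ft_force: [-1.1, 0.7, 6.5]
grip_width: 0.0151
gripper_force: 21.6
```

Run:
```python
from h import *
s=telemetry.observe();R=np.array(s['tool_rot']);p=np.array(s['position'])[:2];yaw=np.arctan2(R[1,0],R[0,0])
print(p.round(4),np.degrees(yaw),s['grip_width'],s['gripper_force'],s['ft_force'])
C=np.array([.5364,.0617]);v=p-C;print(np.hypot(*v),np.degrees(np.arctan2(v[1],v[0])))
cur=p
a0=np.arctan2(v[1],v[0]);n=14;r=.086
for i in range(1,n+1):
    a=a0+(np.radians(271.1)-a0)*i/n;q=C+r*np.array([np.cos(a),np.sin(a)])
    d=q-cur;x=np.array([np.cos(yaw),np.sin(yaw)]);y=np.array([x[1],-x[0]])
    print(i,q.round(4),'row',round(d@x,4),round(d@y,4),'az -0.075');cur=q;yaw+=.075
```

```text
[0.456  0.0929] 149.94074948028944 0.015069625851019404 21.570560932159424 [-1.09681924  0.67628508  6.50686035]
0.08626913984148393 158.81179320326316
1 [0.4527 0.0813] row -0.0029 -0.0117 az -0.075
2 [0.4507 0.0694] row -0.0034 -0.0115 az -0.075
3 [0.4505 0.0574] row -0.0042 -0.0113 az -0.075
4 [0.4519 0.0454] row -0.0049 -0.011 az -0.075
5 [0.455  0.0338] row -0.0056 -0.0106 az -0.075
6 [0.4597 0.0227] row -0.0063 -0.0103 az -0.075
7 [0.4659 0.0124] row -0.0069 -0.0098 az -0.075
8 [0.4735 0.0031] row -0.0076 -0.0094 az -0.075
9 [ 0.4823 -0.0051] row -0.0082 -0.0088 az -0.075
10 [ 0.4921 -0.012 ] row -0.0087 -0.0083 az -0.075
11 [ 0.5028 -0.0175] row -0.0092 -0.0077 az -0.075
12 [ 0.5142 -0.0214] row -0.0097 -0.0071 az -0.075
13 [ 0.526  -0.0237] row -0.0102 -0.0065 az -0.075
14 [ 0.5381 -0.0243] row -0.0105 -0.0058 az -0.075
```

{"api": "send_rows", "payload": {
  "deltas": [
    [[-0.0029,-0.0117,-0.003,0,0,-0.075,-0.8],[-0.0034,-0.0115,0,0,0,-0.075,-0.8],[-0.0042,-0.0113,0,0,0,-0.075,-0.8],[-0.0049,-0.011,0,0,0,-0.075,-0.8],[-0.0056,-0.0106,0,0,0,-0.075,-0.8],[-0.0063,-0.0103,0,0,0,-0.075,-0.8],[0,0,0,0,0,0,-0.8]]
  ]
}}

```text
time_s: 26.72
position: [0.4579, 0.0225, 0.1002]
tool_rot: [[-0.997, 0.076, -0.003], [0.076, 0.997, 0.0], [0.003, -0.0, -1.0]]
ft_force: [-3.5, -2.4, -8.6]
grip_width: 0.015
gripper_force: 21.4
```

{"api": "send_rows", "payload": {
  "deltas": [
    [[-0.0069,-0.0098,0,0,0,-0.075,-0.8],[-0.0076,-0.0094,0,0,0,-0.075,-0.8],[-0.0082,-0.0088,0,0,0,-0.075,-0.8],[-0.0087,-0.0083,0,0,0,-0.075,-0.8],[-0.0092,-0.0077,0,0,0,-0.075,-0.8],[-0.0097,-0.0071,0,0,0,-0.075,-0.8],[0,0,0,0,0,0,-0.8]]
  ]
}}

```text
time_s: 27.6
position: [0.5134, -0.0212, 0.1004]
tool_rot: [[-0.931, -0.365, -0.001], [-0.365, 0.931, -0.0], [0.001, 0.0, -1.0]]
ft_force: [-0.4, -3.0, -8.2]
grip_width: 0.0147
gripper_force: 21.2
```

{"api": "send_rows", "payload": {
  "deltas": [
    [[-0.0102,-0.0065,0,0,0,-0.075,-0.8],[-0.009,-0.005,0,0,0,-0.075,-0.8],[0,0,0,0,0,0,-0.8]]
  ]
}}

```text
time_s: 27.98
position: [0.5354, -0.0241, 0.1005]
tool_rot: [[-0.866, -0.499, -0.0], [-0.499, 0.866, -0.0], [0.0, -0.0, -1.0]]
ft_force: [-0.5, -2.8, -9.9]
grip_width: 0.0148
gripper_force: 21.1
```

{"api": "send_rows", "payload": {
  "deltas": [
    [[-0.0018,-0.001,0,0,0,0,-0.8],[0,0,0,0,0,0,-0.8]]
  ]
}}

```text
time_s: 28.22
position: [0.5371, -0.024, 0.1006]
tool_rot: [[-0.866, -0.5, -0.001], [-0.5, 0.866, 0.0], [0.001, 0.001, -1.0]]
ft_force: [-1.8, -2.9, -11.0]
grip_width: 0.0152
gripper_force: 20.9
```

{"api": "send_rows", "payload": {
  "deltas": [
    [[-0.0018,-0.001,0,0,0,0,-0.8],[0,0,0,0,0,0,-0.8]]
  ]
}}

```text
time_s: 28.48
position: [0.5393, -0.024, 0.1006]
tool_rot: [[-0.865, -0.501, -0.001], [-0.501, 0.865, 0.0], [0.001, 0.001, -1.0]]
ft_force: [-3.5, -1.5, -11.4]
grip_width: 0.0151
gripper_force: 20.9
```

{"api": "send_rows", "payload": {
  "deltas": [
    [[-0.0013,-0.0007,0,0,0,0,-0.8],[0,0,0,0,0,0,-0.8]]
  ]
}}

```text
time_s: 28.72
position: [0.5395, -0.024, 0.1005]
tool_rot: [[-0.865, -0.501, -0.005], [-0.501, 0.865, 0.0], [0.004, 0.003, -1.0]]
ft_force: [-10.0, -3.7, -7.3]
grip_width: 0.0152
gripper_force: 21.3
```

{"api": "send_rows", "payload": {
  "deltas": [
    [[-0.0013,-0.0007,0,0,0,0,-0.8],[0,0,0,0,0,0,-0.8]]
  ]
}}

```text
time_s: 28.98
position: [0.5396, -0.0239, 0.1005]
tool_rot: [[-0.865, -0.502, -0.008], [-0.502, 0.865, 0.0], [0.007, 0.004, -1.0]]
ft_force: [-16.6, -4.7, -3.9]
grip_width: 0.0152
gripper_force: 21.6
```

The gate is against its stop, with the force rising to 17 N and no more travel. I'll release, lift clear and verify.

{"api": "send_rows", "payload": {
  "deltas": [
    [[0,0,0,0,0,0,-0.4],[0,0,0,0,0,0,0],[0,0,0,0,0,0,0.2],[0,0,0,0,0,0,0.2],[0,0,-0.02,0,0,0,0.2],[0,0,-0.05,0,0,0,0.2],[0,0,-0.05,0,0,0,0.2],[0.03,0,-0.03,0,0,0.1,0.2],[0.03,0,0,0,0,0.15,0.2],[0,0,0,0,0,0.15,0.2],[0,0,0,0,0,0.13,0.2],[0,0,0,0,0,0,0.2]]
  ]
}}

```text
time_s: 30.48
position: [0.4894, -0.0515, 0.251]
tool_rot: [[-1.0, 0.004, 0.0], [0.004, 1.0, -0.0], [-0.0, -0.0, -1.0]]
ft_force: [-0.1, -0.3, -0.7]
grip_width: 0.0514
gripper_force: 0.0
```

```bash
python3 mag.py w13.png
python3 - <<'E'
from h import *
w=dict(np.load('pics/w13.npz'));s=telemetry.observe();Q=pts(w,np.array(s['tool_rot']),s['position'])
k=(np.linalg.norm(Q[...,:2]-[.5385,-.0243],axis=-1)<.02)&(Q[...,2]>.118)&(Q[...,2]<.128)
c,r=cv2.minEnclosingCircle((Q[k][:,:2]*1000).astype(np.float32));v=np.array(c)-[536.4,61.7];print(c,r,'gate deg',271.1-(np.degrees(np.arctan2(v[1],v[0]))%360))
b=save('scene','sc3.png')['image'][150:330,180:500]
cv2.imwrite('pics/fin.png',np.vstack([cv2.resize(b,(620,349)),cv2.resize(w['image'],(620,250)[:1]+(387,))[:250]])[:,:,::-1])
E
```

```text
[ 0.4894 -0.0515  0.251 ] [-0.1 -0.3 -0.7]
top z [0.0814 0.0882 0.0898] slope deg [2.17 0.66]
mouth end x [-0.0727 -0.072 ] y range at mouth [-0.0296 -0.0294  0.0295  0.0312]
(538.2364501953125, -24.010560989379883) 7.832670211791992 gate deg -0.12744206845331973
```

View pics/fin.png

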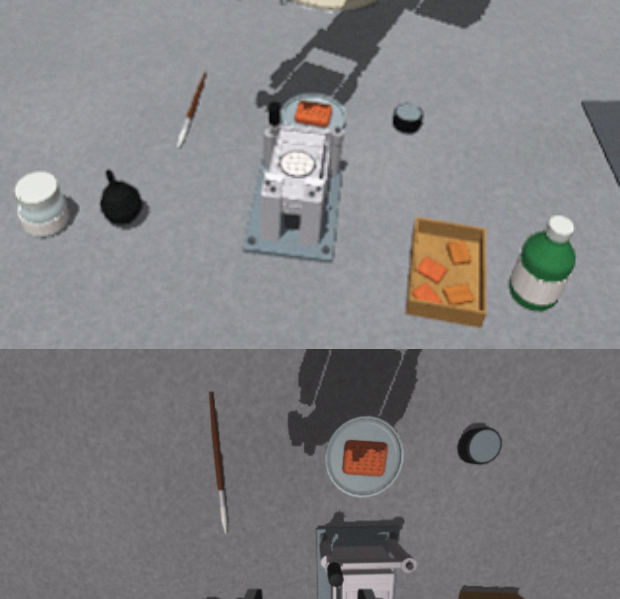

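The gate measures 0° within error (−0.1°), with its knob at (538, −24) mm, and the disc carrier is on top. Everything else is where it was.

```bash
python3 -c "
from rig import env
print(env.close_job())"
```

```text
the job is handed in; nothing more can be done
None
```

Both carriers are in the magazine, pushed home to the rear stop under the lips (slide carrier below, calibration carrier on top); the gate is shut against its stop, and I handed the job in at about 30.5 s.

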